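# Scoop lap-counter balls and hold the loaded scoop level over the dish

### The job

Pick up the scoop by its orange handle, scoop at least two of the four yellow lap-counter balls out of the grey tray (do not touch the balls with the fingers) and carry them over to the white ceramic dish for the coach to take. Finish while still holding the loaded scoop, steady and level above the middle of the dish with its underside 10 to 25 cm above the counter: do not tip the balls out, put the scoop down or let go. Leave any other balls in the tray, spill none, and do not disturb the dish, the dumbbell, the push-up handle or the two clip collars.

Things in the scene. Friction and masses are not known exactly. Their poses are not given: they have to be found in the camera images.
- scoop: Loose aluminium scoop with orange handle, about 0.25 kg, 107 mm long (x), 74 wide (y), standing flat. Origin: underside, below the handle's middle (centre of mass at x -17, z +44); z up, x to the open mouth. Pan floor 2 mm thick, 68 wide inside, from the rear wall (inner face x -46, 34 high) to a ridge 4.2 mm high at x +43 to +45; side walls fall from 33 high at the rear to 6 at the ridge.
- scoop_handle (a point): Middle of the scoop's orange handle, 75 mm straight above the scoop's origin; axes as the scoop. The handle is a level straight bar along x, 20 mm wide (y), 22 high (z), from x = -55 to +40 mm, held by a post at its rear end (x = -51), free on both sides.
- scoop_lip (a point): Middle of the scoop's front edge, on the underside: x = +52, y = 0, z = 0 mm in the scoop's frame. The edge is 1.2 mm thick; a ramp rises from it to the ridge 7 mm behind.
- tray: Fixed grey tray, open on top, floor 6 mm thick. Origin: underside centre; z up, x along it, away from the robot. Inside x -130 to +130 mm (at the floor), y -45 to +45; walls 5 thick, tops 36 above the counter; the far (+x) end wall leans outward 0.12 rad. Ball centres start at x +30 to +105, |y| under 30; the near half (x -130 to +13) is empty, for lowering the scoop in.
- ball1: Yellow ball 1 of four alike: hard, 32 mm diameter, 20 g, lying in the tray. Origin at its centre; it rolls, so its axes mean nothing.
- ball2: Yellow ball 2 of four alike: hard, 32 mm diameter, 20 g, lying in the tray. Origin at its centre; it rolls, so its axes mean nothing.
- ball3: Yellow ball 3 of four alike: hard, 32 mm diameter, 20 g, lying in the tray. Origin at its centre; it rolls, so its axes mean nothing.
- ball4: Yellow ball 4 of four alike: hard, 32 mm diameter, 20 g, lying in the tray. Origin at its centre; it rolls, so its axes mean nothing.
- dish: Loose white ceramic dish, round and open, 120 mm across the rim, 34 mm high. Origin: underside centre, z up. It stands on the counter and is to be left there.
- dumbbell: Purple vinyl dumbbell lying on the counter, 190 mm long (along y), heads 72 mm high. Bystander. Origin under its middle.
- pushup_handle: Black push-up handle stand, 190 mm long (y), 122 mm wide (x), 120 mm high. Bystander. Origin under its middle.
- collar_a: Steel spring clip collar lying flat, 60 mm ring, 21 mm high, two squeeze arms towards +x. Bystander. Origin under the ring's centre.
- collar_b: The second spring clip collar, the same as the first. Bystander.
Things that resemble listed ones, but are neither listed nor needed, are in the scene too. There is more than one size of the scoop; the one meant has the size given above.

How it is judged:
By the outcome, as a careful person would: the job done as asked, in the order asked, and still so for the second after the job is handed in, while the arm keeps its last pose, push and grip.
It also fails if it takes over 58 s, if anything falls off the work surface, if the arm or the gripper's body presses on something with over 40 N, if the wrist force passes 120 N, or if a joint passes its speed limit or range.

### The arm

A 7-joint arm with a two-finger parallel gripper is mounted at the origin on the work surface. World frame = base frame: x ahead of the robot, y to its left, z up, the work surface at z = 0. Lengths are in m, angles in rad, forces in N, time in s.
With the tool pointing down it reaches from about 0.425 to 1.025 m from the base axis. Payload 9.4 kg.
Tool frame: the origin (TCP) lies on the centre line of the jaws, within the pads' length; the fingertips stand ctrl.tip_extent ahead of it and the grasp point (between the pads) is the TCP (ctrl.tip_extent is the distance from the TCP to the fingertips, in m); z points along the fingers, y is the direction in which the jaws open and shut (so a half turn about z gives the same grasp; the last joint's range is limited). The gripper opens to 85 mm and grips with 20 to 120 N. Pads are 22 mm wide; open, the fingers measure 114 mm over their backs; the gripper's body (76 mm by 85 mm) begins 54 mm behind the grasp point. The pads swing forward as they close: fully open they stand 13 mm farther back than shut.
Start: joints at [1.057, 0.599, -0.003, 1.599, 0.002, 0.943, -0.08], TCP at [0.307, -0.657, 0.25] pointing down, gripper open.
Joint ranges: [-2.57, 2.57], [-0.35, 1.97], [-1.29, 1.29], [0.11, 2.56], [-1.05, 4.19], [0.11, 1.86], [-2.63, 2.63]. Speed limits (rad/s): [2.22, 2.22, 3.01, 3.01, 3.14, 3.14, 3.14].

### API

Orientations are given as a 3x3 rotation matrix whose columns are the frame's x, y, z axes.
In Python, from station import status, eyes, ctrl, nets gives the robot as it stands.
- The arm moves only by the shell command python3 -m pendant 'ROWS' [FORCE]. ROWS is JSON, a list that holds one entry, the list of rows, each a list of 7 numbers: the shift along the tool's x, y, z in mm, then the turn, a rotation vector about the tool's x, y, z in rad, then the closure, from 0 (fully open) to 1 (shut). In form: [[[dx, dy, dz, ax, ay, az, hand], ...]]. A call has 1 to 20 rows; each row is the pose to reach, as a shift and turn from the pose measured when the call began, along the tool's axes at that moment; what a row does not reach only later rows make up. A row lasts 1/12 s, in which the tool goes at most 41.7 mm and 7.16 degrees, less where a joint would pass 70% of its speed; a pose out of reach is approached as far as the arm can. A call with a gripper value outside its range is refused whole. The fingers move at their own pace and stop on an object; FORCE is the grip in N (left out, the last holds). Time passes only in rows, so rows that repeat a pose let the fingers close. It gives the time, the measured TCP pose, the force and the opening at its end, in the units of the state.
- status.get_state(): the state, without advancing time (a new reading comes with each control period).
- eyes.capture(name): name is "scene" or "top" or "wrist"; returns a dict with "img" (384x512x3 uint8, red, green, blue), "fx", "fy", "cx", "cy" (pixels), "R" (3x3) and "t" (3): a world point X has camera coordinates R X + t; the wrist camera has in their place "T_tool_cam" (4x4, takes a point from camera to tool coordinates, whose origin is the TCP and whose axes are the flange's). Camera axes: x right, y down, z forward; pixel columns grow to the right and rows downward; lengths in m; the calibration is good to about 2 mm. A picture is of the moment at which its call begins: read the wrist's pose just before it. There is no depth.
- ctrl.finish_job(): hands the job in, once; it reports no verdict.
Trained networks look in the newest picture that a camera, given by its name, has taken for a name from the list of things; names that differ only in an ending like _2 or _b are one class to them, and where a whole thing is asked for, a point or a joint stands for the part that bears it (a point fixed in the world has none). Each returns a list of dicts, best first, with "confidence" (0 to 1); they miss things now and then, are a little off and sometimes report something else, mostly with a low value. They report only what shows in the picture. A call takes as long as a camera call. They do not tell look-alikes from the thing itself.
- nets.outline_of(camera, query): "region" (384x512 bool, what is visible of it) and "at" ([row, column] in pixels, amid what is visible of it).
- nets.pinpoint(camera, query): "at" ([row, column] in pixels: a listed point, or the origin of a listed thing).
The state is a dict: "time": time; "joint_pos": joint angles; "dq": joint speeds; "joint_efforts": joint torques, N m; "position": TCP position; "eef_rot": TCP orientation; "wrist_force": force on the tool from outside, world axes, zero at the start; "moment": the same for the moment, N m; "opening": opening from 0.0 (shut) to 1.0 (fully open).
Only numpy, scipy, OpenCV 4.12 (cv2) and the standard library are available. Lean on these libraries where they do the work, as an engineer would, in place of code of your own. Each camera call takes 0.05 s, during which the arm holds its last target. There are 200 camera calls.

## Working session

There is one attempt and no reset: what is moved stays moved. The work goes in short steps, Python scripts to look and compute and a shell command to move; the robot and the scene stay as the last step left them, time stands still between calls to the robot, and variables do not carry over. Pictures are saved under pics/ and viewed, about 8 in all and at most 12, crops included, and the job is handed in when it is done.

```bash
ls; mkdir -p pics; cat > h.py <<'E'
import numpy as np, cv2
from station import status, eyes, ctrl, nets
def save(img,name): cv2.imwrite('pics/'+name+'.png',cv2.cvtColor(img,cv2.COLOR_RGB2BGR))
def ray(c,at,st=None):
    d=np.array([(at[1]-c['cx'])/c['fx'],(at[0]-c['cy'])/c['fy'],1.])
    if 'T_tool_cam' in c:
        T=np.array(c['T_tool_cam']);Rw=np.array(st['eef_rot']);
        return Rw@T[:3,3]+np.array(st['position']), Rw@T[:3,:3]@d
    R=np.array(c['R']);t=np.array(c['t']); return -R.T@t, R.T@d
def onz(r,z): o,d=r; return o+d*(z-o[2])/d[2]
def tri(rs):
    A=0;b=0
    for o,d in rs:
        d=d/np.linalg.norm(d);P=np.eye(3)-np.outer(d,d);A=A+P;b=b+P@o
    x=np.linalg.solve(A,b); return x
def proj(c,X,st=None):
    X=np.array(X)
    if 'T_tool_cam' in c:
        T=np.array(c['T_tool_cam']); p=np.linalg.inv(T)@np.r_[np.array(st['eef_rot']).T@(X-np.array(st['position'])),1]
        p=p[:3]
    else: p=np.array(c['R'])@X+np.array(c['t'])
    return np.array([c['fy']*p[1]/p[2]+c['cy'],c['fx']*p[0]/p[2]+c['cx']])
E
python3 - <<'E'
from h import *
np.set_printoptions(precision=3,suppress=True)
s=status.get_state();print(s['time'],s['position'],s['eef_rot'],ctrl.tip_extent)
C={n:eyes.capture(n) for n in('scene','top')}
save(np.hstack([C['scene']['img'],C['top']['img']])[:, :],'a')
im=np.vstack([C['scene']['img'],C['top']['img']]);save(C['scene']['img'],'scene');save(C['top']['img'],'top')
for n,c in C.items():
    print(n,-np.array(c['R']).T@c['t'],c['fx'])
    for q in('scoop','scoop_handle','scoop_lip','tray','ball1','dish','dumbbell','pushup_handle','collar_a'):
        for r in nets.pinpoint(n,q)[:5]:
            print(n,q,round(r['confidence'],2),np.round(r['at'],1),onz(ray(c,r['at']),{'scoop_handle':.075,'ball1':.022}.get(q,0)))
E
```

```text
pics
0.0 [ 0.306 -0.657  0.249] [[ 0.906  0.423 -0.001]
 [ 0.423 -0.906  0.001]
 [-0.    -0.002 -1.   ]] 0.019
scene [ 0.979 -0.264  0.964] 454.8973417133939
scene scoop 0.8 [ 98.5 294.8] [0.333 0.327 0.   ]
scene scoop 0.67 [114.5 351.5] [0.469 0.419 0.   ]
scene scoop 0.61 [134.1 313.1] [0.46 0.29 0.  ]
scene scoop_handle 0.81 [113.8 314.5] [0.453 0.29  0.075]
scene scoop_handle 0.8 [ 86.9 293.7] [0.35  0.304 0.075]
scene scoop_handle 0.68 [103.8 352.4] [0.483 0.391 0.075]
scene scoop_lip 0.91 [116.  337.4] [0.451 0.384 0.   ]
scene scoop_lip 0.84 [148.4 321.3] [0.509 0.278 0.   ]
scene scoop_lip 0.58 [ 87.8 293.7] [ 0.299  0.35  -0.   ]
scene ball1 0.69 [239.8 256.4] [ 0.631 -0.017  0.022]
scene ball1 0.67 [224.2 240.3] [ 0.578 -0.024  0.022]
scene ball1 0.51 [212.  250.7] [0.566 0.014 0.022]
scene ball1 0.42 [224.7 271.7] [0.621 0.034 0.022]
scene dish 0.6 [243.9 132.5] [ 0.467 -0.248 -0.   ]
scene dumbbell 0.69 [195.7 364.4] [0.68  0.273 0.   ]
scene pushup_handle 0.8 [343.7 168. ] [ 0.707 -0.292  0.   ]
scene collar_a 0.95 [294.4 274.1] [ 0.75  -0.054  0.   ]
scene collar_a 0.9
[... 527 characters left out ...]
 119.4] [0.305 0.351 0.   ]
top scoop_lip 0.56 [216.1 152.7] [0.509 0.281 0.   ]
top tray 0.67 [208.8 269.3] [ 0.53  -0.008  0.   ]
top tray 0.32 [217.4 152.1] [0.506 0.282 0.   ]
top ball1 0.53 [163.6 277.2] [ 0.641 -0.026  0.022]
top ball1 0.51 [193.8 262.3] [0.565 0.011 0.022]
top ball1 0.47 [190.8 275. ] [ 0.572 -0.02   0.022]
top ball1 0.46 [172. 254.] [0.619 0.032 0.022]
top dish 0.94 [234.2 362.5] [ 0.468 -0.242  0.   ]
top dumbbell 0.7 [143.3 159.4] [0.694 0.272 0.   ]
top pushup_handle 0.97 [141.7 380.4] [ 0.708 -0.298  0.   ]
top collar_a 0.86 [123.  234.6] [0.751 0.082 0.   ]
top collar_a 0.58 [124.4 290.1] [ 0.75  -0.062  0.   ]
top collar_a 0.34 [147.5 162.1] [0.684 0.265 0.   ]
```

```bash
python3 - <<'E'
from h import *
t=cv2.imread('pics/top.png');s=cv2.imread('pics/scene.png')
a=cv2.resize(t[200:330,60:200],None,fx=2.8,fy=2.8,interpolation=cv2.INTER_CUBIC)
b=cv2.resize(s[50:180,250:390],None,fx=2.8,fy=2.8,interpolation=cv2.INTER_CUBIC)
cv2.imwrite('pics/crop1.png',np.hstack([a,b]))
E
```

```text
(no output)
```

View pics/top.png

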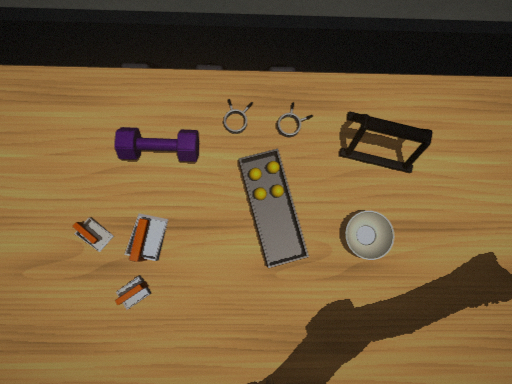

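View pics/crop1.png

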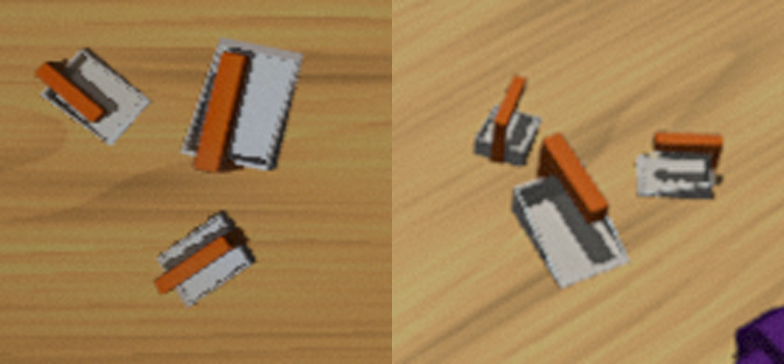

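The pictures show three look-alike scoops at top-view pixels (238,148), (235,93) and (292,133). The first is about 43 px long, which is 107 mm at 401 px/m, and the other two are only about 27 px. So the scoop I want is the one at (238,148). The tray holds four balls, at (174,255), (168,273), (193,260) and (191,277), and the dish is at (235,368).

```bash
python3 - <<'E'
from h import *
np.set_printoptions(precision=3,suppress=True)
C={n:eyes.capture(n) for n in('scene','top')}
T,S=C['top'],C['scene']
print('handle',tri([ray(T,[235.8,141.4]),ray(S,[113.8,314.5])]),'lip',tri([ray(T,[216.1,152.7]),ray(S,[148.4,321.3])]))
for a,b in (([163.6,277.2],[239.8,256.4]),([193.8,262.3],[212,250.7]),([190.8,275],[224.2,240.3]),([172,254],[224.7,271.7])): print('ball',tri([ray(T,a),ray(S,b)]))
print('dish',tri([ray(T,[234.2,362.5]),ray(S,[243.9,132.5])]))
# orange handle mask in top near (238,148)
for n,c,box in(('top',T,(200,275,115,175)),('scene',S,(90,135,295,335))):
    hsv=cv2.cvtColor(c['img'],cv2.COLOR_RGB2HSV)
    m=cv2.inRange(hsv,(4,190,100),(16,255,255));k=np.zeros_like(m);k[box[0]:box[1],box[2]:box[3]]=m[box[0]:box[1],box[2]:box[3]]
    r=cv2.minAreaRect(cv2.findNonZero(k));p=cv2.boxPoints(r);print(n,r)
    print(np.array([onz(ray(c,q[::-1]),.086)[:2] for q in p]))
# tray outline
o=nets.outline_of('top','tray')
for r in o[:2]:
    m=r['region'].astype(np.uint8);rr=cv2.minAreaRect(cv2.findNonZero(m));print('tray',r['confidence'],rr)
    print(np.array([onz(ray(T,q[::-1]),.036)[:2] for q in cv2.boxPoints(rr)]))
c=eyes.capture('wrist');print(np.array(c['T_tool_cam']),c['fx'])
E
```

```text
handle [0.459 0.283 0.086] lip [ 0.509  0.28  -0.002]
ball [ 0.637 -0.023  0.041]
ball [0.565 0.012 0.022]
ball [ 0.574 -0.021  0.012]
ball [0.62  0.033 0.021]
dish [ 0.467 -0.246 -0.004]
top ((138.25706481933594, 239.5663299560547), (8.714495658874512, 42.697906494140625), 14.470293045043945)
[[0.408 0.308]
 [0.499 0.29 ]
 [0.494 0.271]
 [0.404 0.29 ]]
scene ((314.9615173339844, 111.69230651855469), (31.617910385131836, 6.933750629425049), 56.30992889404297)
[[0.409 0.288]
 [0.407 0.308]
 [0.499 0.29 ]
 [0.5   0.27 ]]
tray 0.57 ((272.5757141113281, 207.46188354492188), (113.55168151855469, 42.881046295166016), 74.57783508300781)
[[ 0.649  0.075]
 [ 0.679 -0.027]
 [ 0.414 -0.097]
 [ 0.387  0.001]]
[[-0.001 -0.962 -0.275  0.069]
 [ 1.    -0.001 -0.     0.   ]
 [ 0.    -0.275  0.962 -0.123]
 [ 0.     0.     0.     1.   ]] 307.3965277572952
```

```bash
V='' ; python3 -m pendant '[[[456,-402,0,0,0,0.3,0],[456,-402,0,0,0,0.3,0],[456,-402,0,0,0,0.3,0],[456,-402,0,0,0,0.3,0],[456,-402,0,0,0,0.3,0],[456,-402,0,0,0,0.3,0],[456,-402,0,0,0,0.3,0],[456,-402,0,0,0,0.3,0],[456,-402,0,0,0,0.3,0],[456,-402,0,0,0,0.3,0],[456,-402,0,0,0,0.3,0],[456,-402,0,0,0,0.3,0],[456,-402,0,0,0,0.3,0],[456,-402,0,0,0,0.3,0],[526,-801,0,0,0,0.64,0],[526,-801,0,0,0,0.64,0],[526,-801,0,0,0,0.64,0],[526,-801,0,0,0,0.64,0],[526,-801,0,0,0,0.64,0],[526,-801,0,0,0,0.64,0]]]' 30; python3 -c "
from h import *;s=status.get_state();print(np.round(s['joint_pos'],2))"
```

```text
time: 2.87
position: [0.4832, 0.1227, 0.2506]
eef_rot: [[0.979, -0.202, 0.001], [-0.202, -0.979, 0.0], [0.001, -0.0, -1.0]]
wrist_force: [1.0, -0.1, 1.0]
opening: 0.999
[-0.43  0.33  0.09  2.11 -0.05  0.7  -2.08]
```

```bash
python3 -m pendant '[[[-72,-157,0,0,0,0,0],[-72,-157,0,0,0,0,0],[-72,-157,0,0,0,0,0],[-72,-157,0,0,0,0,0],[-72,-157,50,0,0,0,0],[-72,-157,90,0,0,0,0],[-72,-157,90,0,0,0,0],[-72,-157,90,0,0,0,0]]]'; python3 - <<'E'
from h import *
np.set_printoptions(precision=3,suppress=True)
s=status.get_state();c=eyes.capture('wrist');print(np.round(s['joint_pos'],2),s['position'])
for q in('scoop_handle','scoop_lip','scoop'):
    for r in nets.pinpoint('wrist',q)[:3]: print(q,round(r['confidence'],2),np.round(r['at']),onz(ray(c,r['at'],s),{'scoop_handle':.075}.get(q,0)))
m=cv2.inRange(cv2.cvtColor(c['img'],cv2.COLOR_RGB2HSV),(4,190,100),(16,255,255))
n,l,st,ce=cv2.connectedComponentsWithStats(m);i=1+st[1:,4].argmax()
r=cv2.minAreaRect(cv2.findNonZero((l==i).astype(np.uint8)));print(r)
print(np.array([onz(ray(c,q[::-1],s),.086)[:2] for q in cv2.boxPoints(r)]))
save(c['img'],'w1')
E
```

```text
time: 3.53
position: [0.4431, 0.2901, 0.1586]
eef_rot: [[0.979, -0.201, -0.004], [-0.201, -0.979, -0.003], [-0.003, 0.004, -1.0]]
wrist_force: [0.2, -0.6, 0.6]
opening: 0.999
[-0.72  0.5   0.05  2.13 -0.05  0.52 -2.41] [0.443 0.29  0.159]
scoop_handle 0.97 [176. 250.] [0.463 0.291 0.075]
scoop_handle 0.82 [198.  92.] [0.47  0.403 0.075]
scoop_handle 0.57 [321. 252.] [0.347 0.314 0.075]
scoop_lip 0.89 [205. 154.] [0.437 0.393 0.   ]
scoop_lip 0.6 [308. 230.] [0.308 0.348 0.   ]
scoop_lip 0.56 [102. 252.] [0.511 0.28  0.   ]
scoop 0.96 [182. 120.] [0.466 0.417 0.   ]
scoop 0.91 [161. 251.] [0.459 0.292 0.   ]
scoop 0.83 [293. 254.] [0.32  0.319 0.   ]
((251.24110412597656, 210.50961303710938), (93.7135238647461, 26.35230255126953), 87.87889862060547)
[[0.476 0.297]
 [0.473 0.28 ]
 [0.406 0.291]
 [0.409 0.309]]
```

View pics/w1.png

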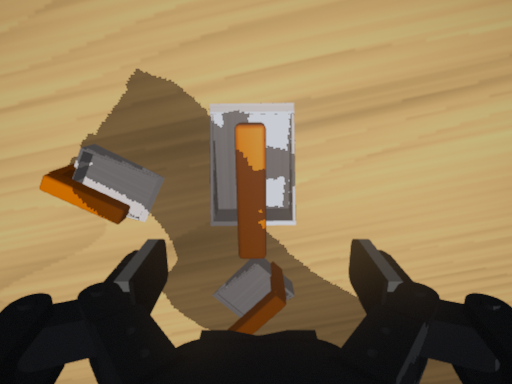

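The view shows the target scoop's handle in columns 236–266, rows 124–258, parallel to the tool. It sits about 3 mm toward tool −y. I'll correct that, descend and grip.

```bash
python3 -m pendant '[[[0,-3,30,0,0,0,0],[0,-3,60,0,0,0,0],[0,-3,78,0,0,0,0],[0,-3,83,0,0,0,0],[0,-3,83,0,0,0,0],[0,-3,83,0,0,0,1],[0,-3,83,0,0,0,1],[0,-3,83,0,0,0,1],[0,-3,83,0,0,0,1],[0,-3,83,0,0,0,1],[0,-3,83,0,0,0,1],[0,-3,83,0,0,0,1],[0,-3,83,0,0,0,1],[0,-3,83,0,0,0,1],[0,-3,83,0,0,0,1],[0,-3,83,0,0,0,1]]]' 80
```

```text
time: 5.07
position: [0.4468, 0.2942, 0.0804]
eef_rot: [[0.979, -0.203, 0.004], [-0.203, -0.979, 0.003], [0.003, -0.003, -1.0]]
wrist_force: [-1.3, -0.9, 9.3]
opening: 0.217
```

```bash
python3 -m pendant '[[[0,0,-10,0,0,0,1],[0,0,-30,0,0,0,1],[0,0,-60,0,0,0,1],[0,0,-90,0,0,0,1],[0,0,-120,0,0,0,1],[0,0,-120,0,0,0,1],[0,0,-120,0,0,0,1]]]'; python3 - <<'E'
from h import *
np.set_printoptions(precision=3,suppress=True)
s=status.get_state();c=eyes.capture('wrist');S=eyes.capture('scene');T=eyes.capture('top')
R=np.array(s['eef_rot']);p=np.array(s['position']);print(s['wrist_force'],s['moment'])
for q in('scoop_handle','scoop_lip','scoop'):
    for n,cc in(('wrist',c),('scene',S),('top',T)):
        for r in nets.pinpoint(n,q)[:3]: print(q,n,round(r['confidence'],2),np.round(r['at']))
a=cv2.resize(S['img'][20:180,250:400],None,fx=2.5,fy=2.5,interpolation=cv2.INTER_CUBIC)
w=cv2.resize(c['img'],None,fx=.78,fy=.78); w=np.vstack([w,np.zeros((400-w.shape[0],w.shape[1],3),np.uint8)])
save(np.hstack([w,a]),'w2')
E
```

```text
time: 5.65
position: [0.4467, 0.2942, 0.2024]
eef_rot: [[0.979, -0.203, 0.007], [-0.203, -0.979, 0.005], [0.006, -0.006, -1.0]]
wrist_force: [-0.8, -0.2, -2.4]
opening: 0.219
[-0.786 -0.157 -2.355] [ 0.051 -0.006  0.01 ]
scoop_handle wrist 0.63 [227. 257.]
scoop_handle wrist 0.56 [189. 127.]
scoop_handle scene 0.91 [103. 353.]
scoop_handle scene 0.7 [ 81. 321.]
scoop_handle scene 0.58 [ 84. 291.]
scoop_handle top 0.94 [296. 127.]
scoop_handle top 0.91 [235. 125.]
scoop_lip wrist 0.84 [110. 258.]
scoop_lip wrist 0.84 [191. 174.]
scoop_lip scene 0.8 [119. 330.]
scoop_lip scene 0.74 [114. 336.]
scoop_lip top 0.87 [212. 141.]
scoop_lip top 0.85 [299. 120.]
scoop wrist 0.77 [177. 144.]
scoop wrist 0.55 [188. 257.]
scoop scene 0.72 [212. 231.]
scoop scene 0.71 [101. 321.]
scoop scene 0.68 [109. 350.]
scoop top 0.64 [291. 133.]
```

View pics/w2.png

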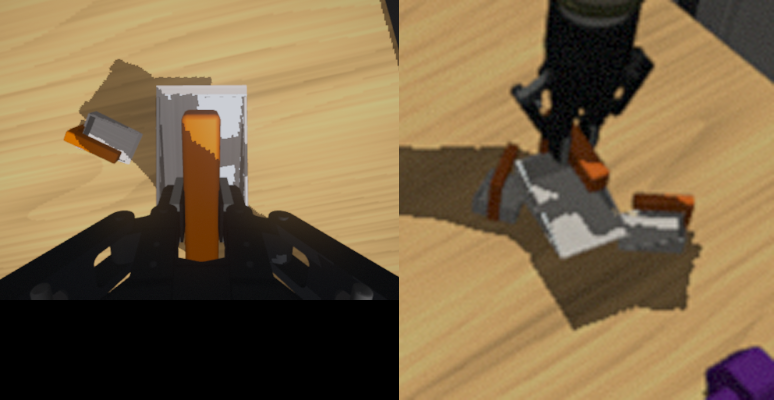

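```bash
python3 - <<'E'
from h import *
from scipy.optimize import minimize
np.set_printoptions(precision=4,suppress=True)
s=status.get_state();R=np.array(s['eef_rot']);p=np.array(s['position'])
C={n:eyes.capture(n) for n in('scene','top','wrist')}
rs=[ray(C['wrist'],[110,258],s),ray(C['scene'],[119,330]),ray(C['top'],[212,141])]
for sel in([0,1],[0,2],[1,2],[0,1,2]):
    x=tri([rs[i] for i in sel]);print('lip tool',sel,x,R.T@(x-p))
# tray fit
def fit(c,img,cands):
    hsv=cv2.cvtColor(img,cv2.COLOR_RGB2HSV)
    m=(hsv[...,1]<95).astype(np.uint8)
    m|=cv2.inRange(hsv,(20,150,80),(35,255,255))//255
    m=cv2.morphologyEx(m,cv2.MORPH_OPEN,np.ones((3,3)))
    m=cv2.morphologyEx(m,cv2.MORPH_CLOSE,np.ones((7,7)))
    n,l,st,ce=cv2.connectedComponentsWithStats(m)
    r0=proj(c,[.532,-.012,.006]).astype(int);M=(l==l[r0[0],r0[1]]).astype(np.uint8);print('area',M.sum(),r0)
    def poly(q):
        a=[]
        for X,Y,Z in((-.135,-.05,.036),(-.135,.05,.036),(.1386,.05,.036),(.1386,-.05,.036),(-.135,-.05,0),(-.135,.05,0),(.135,.05,0),(.135,-.05,0)):
            w=[q[0]+X*np.cos(q[2])-Y*np.sin(q[2]),q[1]+X*np.sin(q[2])+Y*np.cos(q[2]),Z];a.append(proj(c,w)[::-1])
        return cv2.convexHull(np.array(a,np.float32))
    def cost(q):
        k=np.zeros((384*4,512*4),np.uint8);cv2.fillConvexPoly(k,np.round(poly(q)*4+1.5).astype(int),1)
        return (k!=cv2.resize(M,None,fx=4,fy=4,interpolation=0)).sum()/16
    b=min((minimize(cost,q0,method='Nelder-Mead',options=dict(initial_simplex=np.array(q0)+np.array([[0,0,0],[.008,0,0],[0,.008,0],[0,0,.05]]))) for q0 in cands),key=lambda r:r.fun)
    print(b.x,b.fun);return b.x
import cv2
for n in('top','scene'):
    img=cv2.cvtColor(cv2.imread(f'pics/{n}.png'),cv2.COLOR_BGR2RGB)
    q=fit(C[n],img,[[.532,-.012,.265],[.528,-.006,.24]])
    for b in([.637,-.023],[.565,.012],[.573,-.0205],[.62,.033]):
        d=np.array(b)-q[:2];print(b,d@[np.cos(q[2]),np.sin(q[2])],d@[-np.sin(q[2]),np.cos(q[2])])
E
```

```text
lip tool [0, 1] [0.5111 0.2817 0.1191] [ 0.0657 -0.0011  0.0812]
lip tool [0, 2] [0.5097 0.2803 0.1102] [0.0646 0.0006 0.0901]
lip tool [1, 2] [0.511  0.2808 0.118 ] [ 0.0658 -0.0002  0.0824]
lip tool [0, 1, 2] [0.5105 0.2807 0.1178] [0.0652 0.     0.0825]
area 4401 [207 271]
[ 0.5304 -0.0131  0.2879] 424.5
[0.637, -0.023] 0.09940319496133354 -0.03972383451819063
[0.565, 0.012] 0.04030550222024365 0.014280449688525232
[0.573, -0.0205] 0.03874754794438515 -0.01915340708083858
[0.62, 0.033] 0.09900464154127615 0.01879830791671482
area 4990 [210 233]
[ 0.53   -0.0126  0.268 ] 127.625
[0.637, -0.023] 0.10045175825487897 -0.03832229307998229
[0.565, 0.012] 0.040292191804056056 0.014496515733252328
[0.573, -0.0205] 0.03939917744272382 -0.01896170486125112
[0.62, 0.033] 0.0988899211994362 0.020180362116275656
```

```bash
python3 -m pendant '[[[83,314,32,-0.006,-0.006,-0.475,1],[83,314,32,-0.006,-0.006,-0.475,1],[83,314,32,-0.006,-0.006,-0.475,1],[83,314,32,-0.006,-0.006,-0.475,1],[83,314,32,-0.006,-0.006,-0.475,1],[83,314,32,-0.006,-0.006,-0.475,1],[83,314,32,-0.006,-0.006,-0.475,1],[83,314,32,-0.006,-0.006,-0.475,1],[83,314,32,-0.006,-0.006,-0.475,1],[83,314,32,-0.006,-0.006,-0.475,1],[83,314,32,-0.006,-0.006,-0.475,1],[83,314,32,-0.006,-0.006,-0.475,1]]]'; python3 - <<'E'
from h import *
np.set_printoptions(precision=3,suppress=True)
s=status.get_state();c=eyes.capture('wrist');S=eyes.capture('scene')
print(s['position'],s['eef_rot'],s['opening'])
img=c['img'].copy();q=[.530,-.012,.272]
def W(X,Y,Z): return [q[0]+X*np.cos(q[2])-Y*np.sin(q[2]),q[1]+X*np.sin(q[2])+Y*np.cos(q[2]),Z]
for P in([(-.13,.045),(.13,.045),(.13,-.045),(-.13,-.045)],):
  for Z,e,col in((.006,0,(255,0,0)),(.036,.0036,(0,255,0))):
    pts=np.array([proj(c,W(X+(e if X>0 else 0),Y,Z),s)[::-1] for X,Y in P]);cv2.polylines(img,[pts.round().astype(int)],True,col,1)
b=[]
for r in nets.pinpoint('wrist','ball1')[:6]:
    X=onz(ray(c,r['at'],s),.022);d=X[:2]-q[:2];print(round(r['confidence'],2),np.round(r['at']),X,'tray',d@[np.cos(q[2]),np.sin(q[2])],d@[-np.sin(q[2]),np.cos(q[2])])
save(img,'w3')
E
```

```text
time: 7.4
position: [0.4641, -0.0292, 0.1678]
eef_rot: [[0.963, 0.269, -0.001], [0.269, -0.963, -0.003], [-0.002, 0.003, -1.0]]
wrist_force: [-0.5, 0.1, -3.0]
opening: 0.219
[ 0.464 -0.029  0.168] [[ 0.963  0.269 -0.001]
 [ 0.269 -0.963 -0.003]
 [-0.002  0.003 -1.   ]] 0.21926245134891298
0.96 [ 46. 234.] [0.567 0.019 0.022] tray 0.04382685844881718 0.01987594634549677
0.83 [ 52. 288.] [ 0.575 -0.025  0.022] tray 0.03966074814954335 -0.024152965100943766
```

View pics/w3.png

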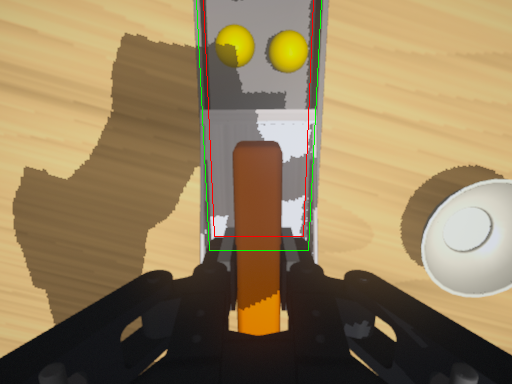

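The tray model overlay fits the walls to within 2 px. The two near balls are at (46,234) and (52,288), and the scoop is centred over the empty half. I'll lower it in.

```bash
python3 -m pendant '[[[0,0,20,0,0,0,1],[0,0,40,0,0,0,1],[0,0,55,0,0,0,1],[0,0,66,0,0,0,1],[0,0,74,0,-0.015,0,1],[0,0,78,0,-0.015,0,1],[0,0,82,0,-0.015,0,1],[0,0,84,0,-0.015,0,1],[0,0,84,0,-0.015,0,1],[0,0,84,0,-0.015,0,1]]]'; python3 -c "
from h import *;s=status.get_state();print(s['position'],s['moment'])"
```

```text
time: 8.38
position: [0.4636, -0.029, 0.0859]
eef_rot: [[0.963, 0.27, -0.015], [0.27, -0.963, -0.008], [-0.016, 0.003, -1.0]]
wrist_force: [-7.3, 0.8, 29.9]
opening: 0.217
[ 0.46356534 -0.02900096  0.08585811] [0.15619822 1.43329186 0.14206842]
```

```bash
python3 -m pendant '[[[4,0,0.3,0,0,0,1],[8,0,0.3,0,0,0,1],[13,0,0.3,0,0,0,1],[18,0,0.2,0,0,0,1],[23,0,0.1,0,0,0,1],[28,0,0,0,0,0,1],[33,0,0,0,0,0,1],[37,0,-0.1,0,0,0,1],[41,0,-0.2,0,0,0,1],[45,0,-0.3,0,0,0,1],[49,0,-0.3,0,0,0,1],[53,0,-0.4,0,0,0,1],[57,0,-0.4,0,0,0,1],[61,0,-0.5,0,0,0,1],[65,0,-0.6,0,0,0,1],[65,0,-0.6,0,0,0,1]]]'; python3 - <<'E'
from h import *
np.set_printoptions(precision=3,suppress=True)
s=status.get_state();c=eyes.capture('wrist');S=eyes.capture('scene')
print(s['position'],s['moment'])
q=[.530,-.012,.272]
for n,cc in(('wrist',c),('scene',S)):
  for r in nets.pinpoint(n,'ball1')[:6]:
    X=onz(ray(cc,r['at'],s),.022);d=X[:2]-q[:2];print(n,round(r['confidence'],2),np.round(r['at']),'tray',d@[np.cos(q[2]),np.sin(q[2])],d@[-np.sin(q[2]),np.cos(q[2])])
p=np.array(s['position'])[:2]-q[:2];print('lip tray',p@[np.cos(q[2]),np.sin(q[2])]+.065,p@[-np.sin(q[2]),np.cos(q[2])])
a=cv2.resize(S['img'][170:290,190:310],None,fx=3,fy=3,interpolation=cv2.INTER_CUBIC)
w=cv2.resize(c['img'],(480,360))
save(np.hstack([w,a])[:, :800],'w4')
E
```

```text
time: 9.72
position: [0.5261, -0.0116, 0.0859]
eef_rot: [[0.963, 0.27, -0.016], [0.27, -0.963, -0.008], [-0.018, 0.004, -1.0]]
wrist_force: [-4.3, -0.6, 12.9]
opening: 0.214
[ 0.526 -0.012  0.086] [-0.26   0.718 -0.043]
wrist 0.88 [ 92. 224.] tray 0.07008109194848121 0.020328492111887756
wrist 0.88 [ 35. 313.] tray 0.0998420737660209 -0.029287439130946953
wrist 0.86 [ 29. 227.] tray 0.10280505940761382 0.017770435535973378
wrist 0.57 [ 95. 301.] tray 0.06839896847859286 -0.02393635186633053
wrist 0.19 [184. 258.] tray 0.01444296266480809 0.0005532614146825827
scene 0.56 [219. 262.] tray 0.07277529688676584 0.016581390996900102
scene 0.56 [229. 248.] tray 0.06530149460413545 -0.022735640387419365
scene 0.54 [228. 276.] tray 0.11186976687416625 0.02022024302642963
scene 0.42 [240. 258.] tray 0.0994266417632366 -0.030026732052616658
lip tray 0.061356041597514475 0.0013910616738397857
```

View pics/w4.png

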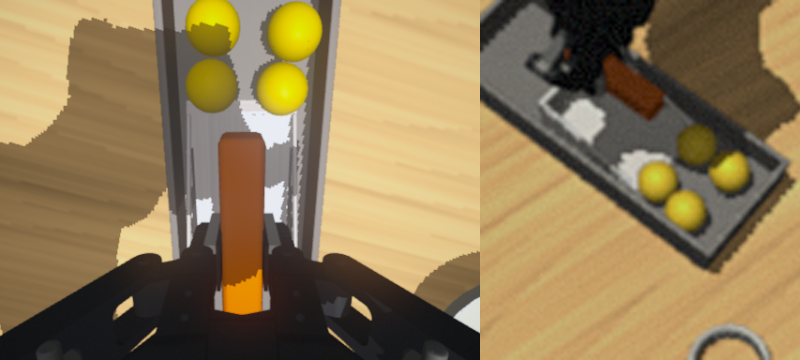

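```bash
python3 -m pendant '[[[3,0,0.1,0,0,0,1],[6,0,0.1,0,0,0,1],[9,0,0,0,0,0,1],[12,0,0,0,0,0,1],[15,0,0,0,0,0,1],[18,0,-0.1,0,0,0,1],[21,0,-0.2,0,0,0,1],[24,0,-0.2,0,0,0,1],[27,0,-0.3,0,0,0,1],[30,0,-0.3,0,0,0,1],[33,0,-0.4,0,0,0,1],[36,0,-0.4,0,0,0,1],[39,0,-0.5,0,0,0,1],[41,0,-0.5,0,0,0,1],[41,0,-0.5,0,0,0,1]]]'; cat > look.py <<'E'
from h import *
import sys
np.set_printoptions(precision=3,suppress=True)
s=status.get_state();c=eyes.capture('wrist');S=eyes.capture('scene')
q=[.530,-.012,.272]
for n,cc in(('wrist',c),('scene',S)):
  for r in nets.pinpoint(n,'ball1')[:6]:
    if r['confidence']<.2: continue
    X=onz(ray(cc,r['at'],s),.022);d=X[:2]-q[:2];print(n,round(r['confidence'],2),np.round(r['at']),'tray',d@[np.cos(q[2]),np.sin(q[2])],d@[-np.sin(q[2]),np.cos(q[2])])
p=np.array(s['position'])[:2]-q[:2];print('lip tray',p@[np.cos(q[2]),np.sin(q[2])]+.065,p@[-np.sin(q[2]),np.cos(q[2])],'moment',np.array(s['moment']))
a=cv2.resize(S['img'][170:290,190:310],None,fx=3,fy=3,interpolation=cv2.INTER_CUBIC)
save(np.hstack([cv2.resize(c['img'],(440,360)),a]),sys.argv[1])
E
python3 look.py w5
```

```text
time: 11.17
position: [0.5657, -0.0006, 0.086]
eef_rot: [[0.963, 0.27, -0.016], [0.27, -0.963, -0.009], [-0.018, 0.004, -1.0]]
wrist_force: [-3.7, -0.7, 7.6]
opening: 0.219
wrist 0.84 [ 82. 222.] tray 0.11648952664782557 0.021387333503187538
wrist 0.77 [ 79. 312.] tray 0.11819154411615686 -0.030352991866258644
wrist 0.67 [115. 269.] tray 0.09823653019405025 -0.005507756921272467
wrist 0.6 [155. 228.] tray 0.07409659770050753 0.019209334469577493
scene 0.71 [230. 265.] tray 0.09631460719935955 0.0011003945823643557
scene 0.71 [230. 277.] tray 0.11771830518535052 0.017149051236217006
scene 0.48 [220. 262.] tray 0.07378300310532328 0.016064580637782048
lip tray 0.1024854890977252 0.0013779782623369336 moment [-0.152  0.611  0.012]
```

```bash
python3 -m pendant '[[[2,0,0.1,0,0,0,1],[4,0,0.1,0,0,0,1],[6,0,0,0,0,0,1],[8,0,0,0,0,0,1],[10,0,0,0,0,0,1],[10,0,0,0,0,0,1],[10,0,0,0,0,0,1]]]';python3 look.py w6
```

```text
time: 11.95
position: [0.5752, 0.0019, 0.086]
eef_rot: [[0.963, 0.27, -0.017], [0.27, -0.963, -0.009], [-0.018, 0.004, -1.0]]
wrist_force: [-4.3, -1.2, 7.4]
opening: 0.218
wrist 0.94 [101. 217.] tray 0.11597771499441527 0.024520524871545595
wrist 0.76 [152. 276.] tray 0.08619551804800933 -0.010119543661533871
wrist 0.65 [ 99. 311.] tray 0.11688270216121306 -0.030287718559274347
wrist 0.59 [172. 228.] tray 0.0730981876568372 0.019590634760952495
scene 0.58 [230. 257.] tray 0.08135688153824751 -0.0116718340513412
scene 0.53 [246. 264.] tray 0.11843859811855739 -0.032520735233883165
scene 0.48 [222. 263.] tray 0.0796095397534315 0.012482992055977294
scene 0.45 [228. 281.] tray 0.122413804791114 0.026808984564742525
lip tray 0.1122878829779379 0.0012815614895532231 moment [-0.238  0.717 -0.05 ]
```

View pics/w6.png

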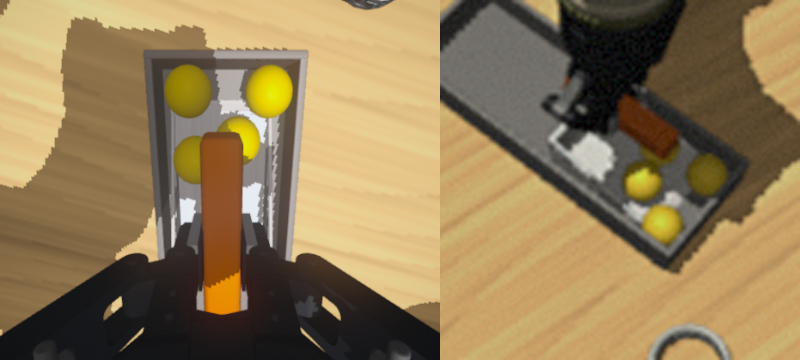

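Two balls are in the pan, behind the ridge. The other two are against the end wall. I'll back off gently, tilt the mouth up and lift.

```bash
python3 -m pendant '[[[-1,0,-0.5,0,0.005,0,1],[-2,0,-1.5,0,0.02,0,1],[-3.5,0,-3,0,0.035,0,1],[-5,0,-5,0,0.05,0,1],[-7,0,-7,0,0.07,0,1],[-9,0,-9,0,0.09,0,1],[-11,0,-11,0,0.11,0,1],[-13,0,-13,0,0.13,0,1],[-15,0,-16,0,0.15,0,1],[-17,0,-19,0,0.15,0,1],[-19,0,-23,0,0.15,0,1],[-20,0,-28,0,0.15,0,1],[-20,0,-33,0,0.15,0,1],[-20,0,-38,0,0.15,0,1],[-20,0,-42,0,0.15,0,1],[-20,0,-45,0,0.15,0,1],[-20,0,-46,0,0.15,0,1],[-20,0,-46,0,0.15,0,1]]]';python3 look.py w7
```

```text
time: 13.65
position: [0.5569, -0.003, 0.1327]
eef_rot: [[0.954, 0.27, 0.128], [0.268, -0.963, 0.032], [0.132, 0.004, -0.991]]
wrist_force: [-0.6, -0.1, -2.6]
opening: 0.214
wrist 0.77 [237. 229.] tray 0.005838305541454143 0.023856213363761255
wrist 0.72 [109. 227.] tray 0.10712667802962254 0.024055727525675002
wrist 0.72 [110. 293.] tray 0.10686594232894576 -0.02657180218927335
wrist 0.67 [234. 288.] tray 0.00807436189794918 -0.023949074686845758
scene 0.7 [204. 234.] tray -0.004074886829100604 0.006672703435596125
scene 0.6 [197. 241.] tray -0.0013298950050663547 0.03130760469347344
scene 0.52 [240. 263.] tray 0.1091554172115724 -0.023408385309276664
scene 0.42 [226. 277.] tray 0.1113878646945705 0.02571970067400958
lip tray 0.09336038826044091 0.0014440953185182823 moment [-0.048  0.197 -0.005]
```

View pics/w7.png

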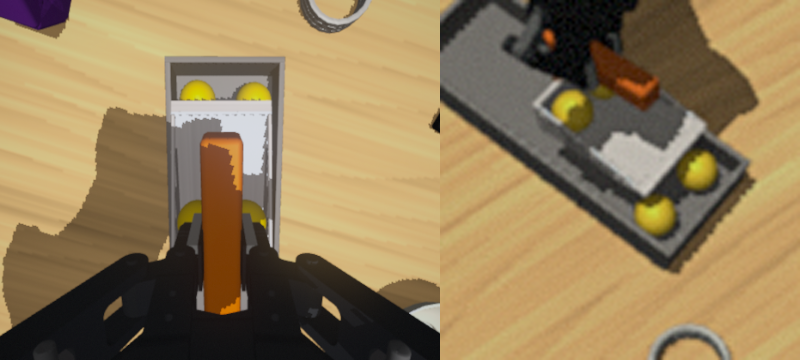

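Both balls sit at the rear of the pan and two remain in the tray. Next I lift straight up, then carry.

```bash
python3 -m pendant '[[[1,0,-4,0,0,0,1],[2,0,-12,0,0,0,1],[3,0,-22,0,0,0,1],[4,0,-33,0,0,0,1],[6,0,-44,0,0,0,1],[7,0,-55,0,0,0,1],[9,0,-66,0,0,0,1],[10,0,-77,0,0,0,1],[11,0,-87,0,0,0,1],[13,0,-96,0,0,0,1],[14,0,-102,0,0,0,1],[14,0,-106,0,0,0,1],[14,0,-106,0,0,0,1]]]'; python3 -m pendant '[[[-2,3,0,0,0,0,1],[-7,8,-1,0,0,0,1],[-14,18,-2,0,0,0,1],[-24,31,-3,0,0,0,1],[-36,46,-5,0,0,0,1],[-49,63,-6,0,0,0,1],[-62,80,-8,0,0,0,1],[-75,97,-10,0,0,0,1],[-88,113,-11,0,0,0,1],[-101,130,-13,0,0,0,1],[-114,147,-15,0,0,0,1],[-127,163,-16,0,0,0,1],[-139,178,-18,0,0,0,1],[-149,191,-19,0,0,0,1],[-156,200,-20,0,0,0,1],[-161,206,-21,0,0,0,1],[-163,209,-21,0,0,0,1],[-163,209,-21,0,0,0,1],[-163,209,-21,0,0,0,1]]]'; cat > look2.py <<'E'
from h import *
import sys
np.set_printoptions(precision=4,suppress=True)
s=status.get_state();C={n:eyes.capture(n) for n in('wrist','scene','top')}
R=np.array(s['eef_rot']);p=np.array(s['position']);print('lip,origin,under',p+R@[.065,0,.08],p+R@[.013,0,.08],s['opening'],s['joint_pos'])
for n,c in C.items():
  for q in('ball1','dish','scoop_lip','scoop_handle'):
    for r in nets.pinpoint(n,q)[:4]:
      if r['confidence']>.3: print(n,q,round(r['confidence'],2),np.round(r['at']),onz(ray(c,r['at'],s),0) if q=='dish' else '')
r=np.round(proj(C['scene'],p+R@[.013,0,.06])).astype(int)
a=cv2.resize(C['scene']['img'][max(r[0]-70,0):r[0]+90,max(r[1]-80,0):r[1]+80],(360,360),interpolation=cv2.INTER_CUBIC)
save(np.hstack([cv2.resize(C['wrist']['img'],(440,360)),a]),sys.argv[1])
E
python3 look2.py w8
```

```text
time: 14.93
position: [0.5567, -0.0026, 0.2399]
eef_rot: [[0.954, 0.27, 0.128], [0.268, -0.963, 0.032], [0.132, 0.004, -0.991]]
wrist_force: [0.6, 0.7, -3.4]
opening: 0.215
time: 16.52
position: [0.4547, -0.248, 0.2399]
eef_rot: [[0.954, 0.27, 0.128], [0.268, -0.963, 0.032], [0.132, 0.004, -0.991]]
wrist_force: [-0.2, -0.0, -2.9]
opening: 0.218
lip,origin,under [ 0.527  -0.228   0.1692] [ 0.4774 -0.2419  0.1624] 0.21796109655001336 [ 0.592   0.3439 -0.1992  2.1341 -0.0251  0.5646 -0.8691]
wrist ball1 0.87 [237. 236.] 
wrist ball1 0.83 [237. 284.] 
wrist scoop_lip 0.61 [110. 255.] 
wrist scoop_lip 0.34 [187. 256.] 
wrist scoop_handle 0.76 [229. 256.] 
scene ball1 0.72 [207.  99.] 
scene ball1 0.48 [240. 261.] 
scene ball1 0.47 [198. 112.] 
scene ball1 0.43 [226. 277.] 
scene scoop_lip 0.92 [227. 137.] 
scene scoop_lip 0.7 [ 88. 293.] 
scene scoop_lip 0.58 [117. 338.] 
scene scoop_handle 0.83 [190. 104.] 
scene scoop_handle 0.62 [105. 352.] 
top ball1 0.6 [165. 249.] 
top ball1 0.6 [164. 272.] 
top dish 0.66 [233. 364.] [ 0.4701 -0.2469  0.    ]
top dish 0.38 [230. 388.] [ 0.478 -0.308  0.   ]
top scoop_lip 0.94 [246. 105.] 
top scoop_lip 0.7 [202. 383.] 
top scoop_lip 0.7 [298. 118.] 
top scoop_handle 0.94 [232. 410.] 
top scoop_handle 0.69 [235.  87.] 
top scoop_handle 0.63 [298. 127.]
```

```bash
python3 -m pendant '[[[0,0,0,0,-0.004,0,1],[0,0,0,0,-0.012,0,1],[0,0,0,0,-0.02,0,1],[0,0,0,0,-0.028,0,1],[0,0,0,0,-0.036,0,1],[0,0,0,0,-0.044,0,1],[0,0,0,0,-0.052,0,1],[0,0,0,0,-0.06,0,1],[0,0,0,0,-0.068,0,1],[0,0,0,0,-0.076,0,1],[0,0,0,0,-0.084,0,1],[0,0,0,0,-0.091,0,1],[0,0,0,0,-0.098,0,1],[0,0,0,0,-0.104,0,1],[0,0,0,0,-0.11,0,1],[0,0,0,0,-0.115,0,1],[0,0,0,0,-0.118,0,1],[0,0,0,0,-0.12,0,1],[0,0,0,0,-0.12,0,1],[0,0,0,0,-0.12,0,1]]]';python3 look2.py w9
```

```text
time: 18.93
position: [0.4548, -0.2483, 0.2401]
eef_rot: [[0.963, 0.27, 0.013], [0.27, -0.963, -0.001], [0.012, 0.004, -1.0]]
wrist_force: [-0.4, -1.1, -2.1]
opening: 0.215
lip,origin,under [ 0.5184 -0.2308  0.1609] [ 0.4683 -0.2448  0.1603] 0.21489945860732007 [ 0.4925  0.3658 -0.1325  2.0817  0.0683  0.6857 -0.9814]
wrist ball1 0.76 [237. 233.] 
wrist ball1 0.69 [237. 286.] 
wrist ball1 0.68 [228. 259.] 
wrist scoop_lip 0.61 [108. 257.] 
wrist scoop_handle 0.64 [231. 258.] 
scene ball1 0.53 [193. 109.] 
scene ball1 0.5 [241. 260.] 
scene ball1 0.49 [227. 276.] 
scene ball1 0.45 [203.  96.] 
scene dish 0.98 [244. 132.] [ 0.4655 -0.249   0.    ]
scene scoop_lip 0.91 [228. 134.] 
scene scoop_lip 0.68 [112. 338.] 
scene scoop_lip 0.58 [ 88. 293.] 
scene scoop_handle 0.69 [192. 105.] 
scene scoop_handle 0.65 [ 86. 291.] 
scene scoop_handle 0.57 [105. 350.] 
top ball1 0.71 [127. 287.] 
top ball1 0.67 [247. 392.] 
top ball1 0.67 [168. 255.] 
top dish 0.62 [234. 408.] [ 0.4688 -0.3563  0.    ]
top dish 0.53 [120. 235.] [0.7581 0.0808 0.    ]
top scoop_lip 0.66 [244. 104.] 
top scoop_lip 0.63 [206. 381.] 
top scoop_lip 0.56 [300. 117.] 
top scoop_handle 0.9 [233. 410.] 
top scoop_handle 0.87 [294. 129.] 
top scoop_handle 0.72 [235.  85.]
```

View pics/w9.png

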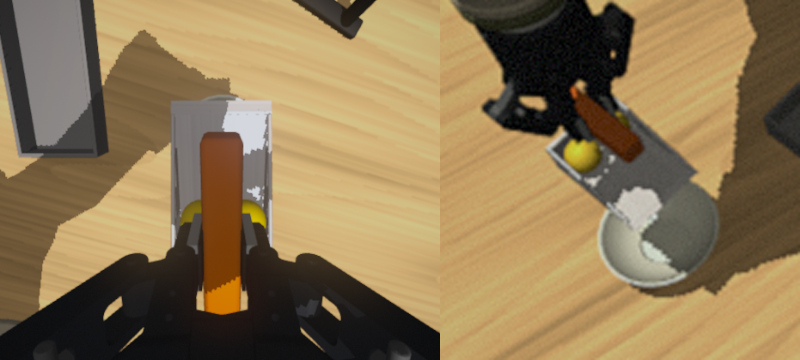

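```bash
python3 -m pendant '[[[0,0,0,0,-0.003,0,1],[-1,1,0,0,-0.006,0,1],[-1,1,0,0,-0.01,0,1],[-1,1,0,0,-0.01,0,1],[-1,1,0,0,-0.01,0,1],[-1,1,0,0,-0.01,0,1],[-1,1,0,0,-0.01,0,1],[-1,1,0,0,-0.01,0,1],[-1,1,0,0,-0.01,0,1],[-1,1,0,0,-0.01,0,1],[-1,1,0,0,-0.01,0,1],[-1,1,0,0,-0.01,0,1]]]';python3 look2.py w10; python3 - <<'E'
from h import *
s=status.get_state();C={n:eyes.capture(n) for n in('wrist','scene','top')}
best={n:nets.pinpoint(n,'scoop_lip') for n in C}
rs=[ray(C['scene'],best['scene'][0]['at']),ray(C['wrist'],best['wrist'][0]['at'],s)]
x=tri(rs);print('lip',x,'tool',np.array(s['eef_rot']).T@(x-np.array(s['position'])), 'dq',np.abs(s['dq']).max())
E
```

```text
time: 20.68
position: [0.4541, -0.2495, 0.2401]
eef_rot: [[0.963, 0.27, 0.003], [0.27, -0.963, -0.003], [0.002, 0.004, -1.0]]
wrist_force: [0.5, -0.5, -3.1]
opening: 0.216
lip,origin,under [ 0.5169 -0.2322  0.1602] [ 0.4669 -0.2463  0.1601] 0.21592738913584766 [ 0.488   0.3682 -0.1281  2.0774  0.0749  0.6959 -0.9866]
wrist ball1 0.87 [239. 233.] 
wrist ball1 0.8 [237. 286.] 
wrist scoop_lip 0.84 [108. 258.] 
wrist scoop_handle 0.85 [232. 259.] 
scene ball1 0.73 [200.  96.] 
scene ball1 0.55 [194. 109.] 
scene ball1 0.51 [242. 263.] 
scene dish 0.64 [244. 134.] [ 0.4689 -0.2459  0.    ]
scene dish 0.46 [190. 104.] [ 0.2974 -0.2389  0.    ]
scene scoop_lip 0.86 [225. 132.] 
scene scoop_lip 0.86 [114. 335.] 
scene scoop_lip 0.73 [ 87. 296.] 
scene scoop_handle 0.66 [188. 105.] 
scene scoop_handle 0.66 [103. 354.] 
scene scoop_handle 0.66 [ 88. 292.] 
top ball1 0.68 [250. 395.] 
top ball1 0.54 [166. 272.] 
top ball1 0.48 [167. 253.] 
top dish 0.87 [233. 365.] [ 0.4711 -0.2474  0.    ]
top scoop_lip 0.95 [244. 107.] 
top scoop_lip 0.87 [211. 383.] 
top scoop_lip 0.59 [299. 119.] 
top scoop_handle 0.86 [293. 130.] 
top scoop_handle 0.85 [232. 409.] 
top scoop_handle 0.61 [236.  83.] 
lip [ 0.51782642 -0.23022222  0.15559561] tool [ 0.06638745 -0.00169391  0.08459841] dq 0.0038099224308354935
```

View pics/w10.png

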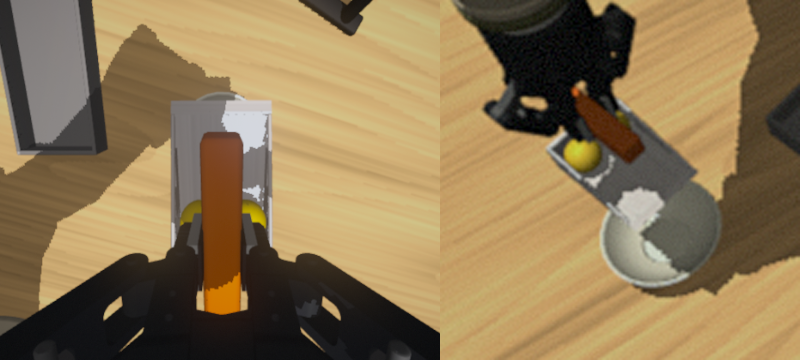

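The view shows both balls resting at the rear of the level scoop, centred over the dish. The other two are still in the tray, at top-view pixels (166,272) and (167,253). The arm is still, so I'm handing in.

```bash
python3 -c "
from station import ctrl;print(ctrl.finish_job())"
```

```text
the job is handed in; nothing more can be done
None
```

I picked up the full-size scoop (the largest of three look-alikes) by its orange handle and scooped two balls out of the tray. I handed in with the arm still holding it, loaded, above the dish. The robot's clock read about 21 s of the 58 s allowed, and `finish_job` gives no verdict.

Last checks before handing in:
- **Position:** the scoop's origin was within about 4 mm of the dish centre, going by the last dish sightings. Its underside was about 16 cm above the counter.
- **Level and grip:** the tool was level to about 0.004 rad and nearly motionless (joint speeds under 0.004 rad/s). The jaw opening stayed steady throughout.
- **Balls:** both cameras showed two balls at the rear of the pan and the other two still in the tray. The fingertips passed well above the ball tops.
- **Bystanders:** the dish stayed where it was. I kept the path clear of the dumbbell, push-up handle and collars, but I did not re-measure them at the end.

Two readings were less clean:
- **Scoop angle in the jaws:** my last measurement of the lip put it about 4 mm lower than the tool pose implies. That is within the camera scatter, but I can only confirm the scoop itself is level to within a few degrees.
- **Force on lowering:** the wrist force briefly reached about 30 N as the scoop touched the tray floor, well under the limits.

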